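# Pin back the sprung belt-tension arm of a tilted edge sander

## Robot

A 6-joint arm with a two-finger parallel gripper is mounted at the origin on a cart in front of the work surface, level with it; the furniture and walls round the work are solid. World frame = base frame: x ahead of the robot, y to its left, z up, the work surface at z = 0. Lengths are in mm, angles in rad, forces in N, time in s.
With the tool pointing down it reaches from about 350 to 875 mm from the base axis. Payload 4.2 kg.
Tool frame: the origin (TCP) lies at the very end of the fingers, on their centre line; the grasp point (between the pads) lies arm.grip_depth behind it (arm.grip_depth is the distance from the TCP to the grasp point, in mm); z points along the fingers, y is the direction in which the jaws open and shut (so a half turn about z gives the same grasp; the last joint's range is limited). The gripper opens to 85 mm and grips with 20 to 120 N. Pads are 22 mm wide; open, the fingers measure 114 mm over their backs; the gripper's body (76 mm by 85 mm) begins 54 mm behind the grasp point. The pads swing forward as they close: fully open they stand 13 mm farther back than shut.
Start: joints at [1.403, 0.385, 0.008, 0, -1.194, -0.259], TCP at [258.691, 568.927, 231.312] pointing down, gripper open.
Joint ranges: [-3.14, 3.14], [-1.21, 2.06], [-1.07, 1.41], [-3.16, 2.05], [-2.99, -0.16], [-3.1, 3.1]. Speed limits (rad/s): [2.79, 2.79, 3.14, 3.14, 3.14, 3.14].

## Interface

Orientations are given as a unit quaternion [x, y, z, w].
In Python, from bench import arm, optics, workorder gives the robot as it stands. The module is installed in compiled form; this text tells all that it offers.
- The arm moves only by the tool play_rows, never from a script. Its arguments are lists of equal length, an entry for each row: "travel": the shift along the tool's x, y, z in m, a list of three; "rotation": the turn, a rotation vector about the tool's x, y, z in rad, a list of three; "grip": the opening, from 0 (shut) to 1 (fully open). In form: {"travel": [[x, y, z], ...], "rotation": [[rx, ry, rz], ...], "grip": [grip, ...]}. A call has 1 to 12 rows; each row shifts and turns the commanded pose from where the row before left it, along the tool's axes as they then stand; what a row does not reach is not made up. A row lasts 1/12 s, in which the tool goes at most 41.7 mm and 7.16 degrees, less where a joint would pass 70% of its speed; a pose out of reach is approached as far as the arm can. A call is refused whole if a number of a shift passes 0.0417 or a number of a turn 0.125, either way. A call with a gripper value outside its range is refused whole. The fingers move at their own pace and stop on an object; the grip force is fixed at half the most. Time passes only in rows, so rows that do not move let the fingers close. It gives the time, the measured TCP pose, the force and the opening at its end, in the units of the state.
- arm.read_state(): the state, without advancing time (a new reading comes with each control period).
- optics.get_image(name): name is "side" or "top"; returns a dict with "image" (400x640x3 uint8, blue, green, red), "depth" (400x640 float32, mm along the optical axis (not along the pixel's ray), 0 where there is no reading), "camera_matrix" (3x3 intrinsics, pixels), "k1" (the pictures are not rectified: a ray, as slopes to the right and down, at radius r is drawn at 1 + k1 r^2 times it, then the intrinsics apply), "R" (3x3) and "t" (3): a world point X has camera coordinates R X + t. Camera axes: x right, y down, z forward; pixel columns grow to the right and rows downward; lengths in mm; the calibration is good to about 2 mm. A picture is of the moment at which its call begins.
- workorder.job_done(): hands the job in, once; it reports no verdict.
The state is a dict: "clock": time; "joints": joint angles; "joint_vel": joint speeds; "joint_efforts": joint torques, N m; "position": TCP position; "ee_rot": TCP orientation; "contact_force": force on the tool from outside, world axes, zero at the start; "wrist_torque": the same for the moment, N m; "gripper_width": finger opening in mm.
Only numpy, scipy, OpenCV 4.12 (cv2) and the standard library are available. Lean on these libraries where they do the work, as an engineer would, in place of code of your own. Each camera call takes 0.05 s, during which the arm holds its last target. There are 200 camera calls.

## Task

Get the sander ready for a new belt: pull the red-handled release pin out of its socket, put it through the slot of the yellow sprung tension arm, swing the arm with it away from the socket until the pin finds the hole in the steel index block underneath, and push the pin fully home so that the arm stays pinned back when you let go. Leave the other things on the table where they are.

Things in the scene. Friction and masses are not known exactly. Their poses are not given: they have to be found in the camera images.
- sander_head: Tilted head of a grey bench edge sander. Origin on its aluminium deck (242 x 262 mm); x up the slope, y to the left as one faces the slope, z out of the deck, 30 deg from vertical. The pin's socket is a dark block 36 x 36 mm, 36 mm high, 12 mm hole, at x -97, y -85 mm. A hood 102 to 150 mm above the deck covers all beyond x = -37 mm, so tools must come in square to the deck.
- tension_arm (a joint): Yellow arm on a hub at x 5, y 20 mm of sander_head, turning in the deck's plane; the plate of its slotted end lies 26 to 34 mm above the deck. 0 rad at rest, grows as the slotted end swings towards +y, at most 0.75. A spring drives it back to 0: about 3 N at the slot at rest, 7 to 9 N where it is pinned (0.38 to 0.62 rad).
- slot_top (a point): Centre of the slot in the arm's free end, on the arm's upper face, 105 mm from the hub. The slot is 22 mm long (along the arm) and 12 mm wide. x points to the hub, z out of the deck. Moves with the arm.
- index_mid (a point): Fixed point of the head over the steel index block (50 x 120 x 24 mm) that lies under the arm's free end; z out of the deck, height of the block's upper face. The block is clamped in another place each time: its one hole (12 mm, 24 mm deep) lies on the line through this point along y of sander_head, anywhere within 10 mm either way. It is not reported: look, or feel for it with the pin.
- release_pin: Pin, 60 g. Origin at its tip, z along it towards the handle. Steel shank 10 mm thick, 32 mm long, tapered over the last 5 mm; collar 24 mm across from 32 to 36 mm; red flat-sided handle from 36 to 68 mm, 26 mm along its x and 16 mm along its y (grip it across the 16 mm). It starts in the socket, square to the deck, collar on the socket's top, its axes parallel to those of sander_head.
- pin_shoulder (a point): Centre of the underside of the pin's collar, 32 mm from the tip. With the pin fully home the collar rests on the arm's upper face and this point lies at the level of slot_top.
- sanding_block: cork sanding block, 42 x 68 x 30 mm, lying on the table; not part of the job
- tack_tin: small blue open tin of copper tacks, 55 mm across, 21 mm high; not part of the job
- block_plane: steel smoothing plane with wooden knob and tote, 51 x 185 x 69 mm; not part of the job
- glue_bottle: bottle of wood glue, 55 mm across, 160 mm high, standing; not part of the job
- oval_box: large oval bent-wood box, 116 x 170 x 66 mm; not part of the job
- round_box: small open round wooden box, 65 mm across, 36 mm high; not part of the job

How it is judged (in metres and radians):
At the end, for the whole second after the job is handed in: The arm is held back by the pin at more than 0.36 rad: the pin stands through the arm's slot (collar within 12 mm of the slot's centre), square to the deck within 0.15 rad and fully home (collar no more than 4 mm above the arm), released and at rest (value of joint tension_arm above 0.36 rad and z of pin_shoulder in the frame of slot_top below 0.004 m and distance between pin_shoulder and slot_top below 0.012 m and angle between the z axis of release_pin and the z axis of sander_head, either way round below 0.15 rad and linear speed of release_pin below 0.02 m/s and velocity of joint tension_arm between -0.05 and 0.05 rad/s); the robot touches nothing.
It fails at once if another thing on the table was moved by more than 3 cm (distance of any of sanding_block, tack_tin, block_plane, glue_bottle, oval_box, round_box from where it was at the start of the episode above 0.03 m).
It also fails if it takes over 61 s, if anything falls off the work surface, if the arm or the gripper's body presses on something with over 40 N, if the wrist force passes 120 N, or if a joint passes its speed limit or range.

## Working session

There is one attempt and no reset: what is moved stays moved. The work goes in short steps, Python scripts to look and compute and a tool call to move; the robot and the scene stay as the last step left them, time stands still between calls to the robot, and variables do not carry over. Pictures are saved under pics/ and viewed, about 8 in all and at most 12, crops included, and the job is handed in when it is done.

Besides the shell and the picture viewer there is one more tool, called by a JSON object that holds its "op" and its "data", one argument or row to a line. play_rows: Moves the arm, as the interface text tells. Its arguments: {"type":"object","properties":{"travel":{"type":"array","items":{"type":"array","items":{"type":"number"}}},"rotation":{"type":"array","items":{"type":"array","items":{"type":"number"}}},"grip":{"type":"array","items":{"type":"number"}}},"required":["travel","rotation","grip"]}

```bash
mkdir -p pics; python3 - <<'E'
from bench import arm, optics, workorder
import cv2,numpy as np
print(arm.read_state(), arm.grip_depth)
for n in("side","top"):
    d=optics.get_image(n); cv2.imwrite(f"pics/{n}0.png",d["image"]); np.savez(f"{n}0.npz",**d)
    print(n,d["camera_matrix"],d["k1"],d["R"],d["t"])
E
```

```text
{'clock': 0.0, 'joints': array([ 1.40258309e+00,  3.85591974e-01,  6.61983268e-03, -5.02400799e-04,
       -1.19400256e+00, -2.58629011e-01]), 'joint_vel': array([-0.00059167,  0.00134055,  0.0002664 ,  0.00075966, -0.00040794,
       -0.00018539]), 'joint_efforts': array([ 4.43934732e-04, -3.92289913e+01,  1.88398236e+01,  4.18628991e+00,
       -4.65609526e-03, -3.76256978e-06]), 'position': array([258.47217345, 568.40548404, 230.19735707]), 'ee_rot': array([ 9.77291785e-01, -2.11895085e-01, -1.84015955e-04,  1.09862752e-03]), 'contact_force': array([-0.17434149,  0.21095095,  0.942615  ]), 'wrist_torque': array([-0.01224965, -0.04544132,  0.06505364]), 'gripper_width': 85.20642681090271} 18.700000000000003
side [[364.09953651   0.         321.1969423 ]
 [  0.         364.09953651 195.02810504]
 [  0.           0.           1.        ]] -0.014217613628889835 [[-0.60182414  0.79856399 -0.01016158]
 [ 0.64544833  0.47885917 -0.59505491]
 [-0.47032346 -0.36467719 -0.8036208 ]] [ 369.36635501 -271.85148406 1386.32689682]
top [[376.1131815    0.         320.39863579]
 [  0.         376.1131815  196.98046374]
 [  0.           0.           1.        ]] -0.013633172213125093 [[ 0.00686794 -0.99995501 -0.00654278]
 [-0.99277843 -0.00603472 -0.1198106 ]
 [ 0.11976572  0.00731839 -0.99277521]] [ -45.45709948  582.4899579  1057.41476547]
```

View pics/side0.png

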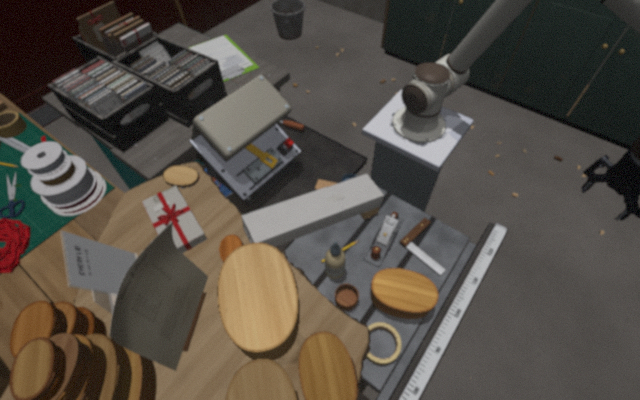

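View pics/top0.png

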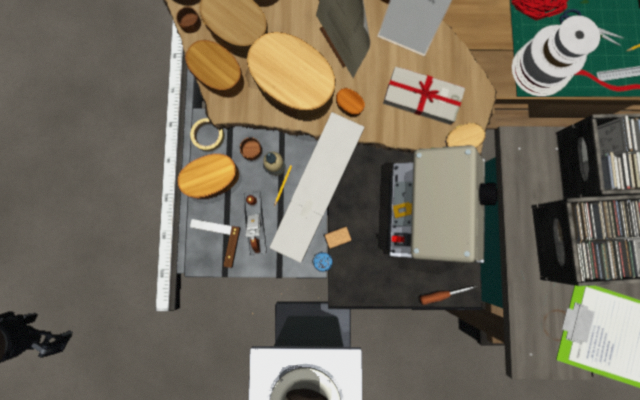

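The side view shows the sander around (245,150), with the red pin at about (290,145) and the yellow arm at about (262,153). In the top view the pin is at about (398,239) and the arm at (402,210). The slope rises towards world -y.

```bash
cat > h.py <<'E'
import cv2,numpy as np
from scipy.spatial.transform import Rotation as Ro
def ray(d,u,v):
    K=np.array(d["camera_matrix"]);n=(np.array([u,v],float)-K[:2,2])/K[0,0]
    s=n.copy(); k=float(d["k1"])
    for _ in range(10): s=n/(1+k*(s@s))
    return np.array([s[0],s[1],1])
def world(d,u,v,z=None):
    if z is None: z=d["depth"][int(round(v)),int(round(u))]
    return np.array(d["R"]).T@(ray(d,u,v)*z-d["t"])
def proj(d,X):
    c=d["R"]@np.asarray(X,float)+d["t"]; s=c[:2]/c[2]; K=d["camera_matrix"]
    return K[0,0]*s*(1+float(d["k1"])*(s@s))+K[:2,2]
E
python3 - <<'E'
from h import *
s=np.load("side0.npz");t=np.load("top0.npz")
a=cv2.resize(s["image"][110:210,180:310],None,fx=6,fy=6,interpolation=cv2.INTER_CUBIC)
b=cv2.resize(t["image"][150:270,375:425],None,fx=5,fy=5,interpolation=cv2.INTER_CUBIC)
cv2.imwrite("pics/c1.png",a);cv2.imwrite("pics/c2.png",b)
# points in deck area
for u in range(190,300,10):
    print(u,[ "%d:%s"%(v,np.round(world(s,u,v)).astype(int)) for v in range(140,200,10)])
E
```

```text
190 ['140:[ 665 -455  178]', '150:[ 628 -562   36]', '160:[ 625 -601  -44]', '170:[ 715 -430  103]', '180:[ 741 -403   99]', '190:[ 762 -385   85]']
200 ['140:[ 644 -437  171]', '150:[ 666 -418  158]', '160:[ 671 -432  108]', '170:[ 689 -421   85]', '180:[ 716 -391   83]', '190:[ 743 -361   84]']
210 ['140:[ 676 -323  264]', '150:[ 644 -400  151]', '160:[ 664 -384  134]', '170:[ 654 -427   48]', '180:[ 698 -366   84]', '190:[ 725 -336   85]']
220 ['140:[ 660 -301  265]', '150:[ 676 -290  246]', '160:[ 643 -365  127]', '170:[ 665 -345  115]', '180:[ 651 -393   18]', '190:[ 675 -372    4]']
230 ['140:[ 640 -286  257]', '150:[ 661 -268  247]', '160:[ 619 -349  117]', '170:[ 643 -327  107]', '180:[ 666 -308   95]', '190:[ 659 -340   12]']
240 ['140:[ 620 -270  251]', '150:[ 632 -264  225]', '160:[ 596 -330  108]', '170:[ 620 -310   97]', '180:[ 643 -290   85]', '190:[ 665 -272   71]']
250 ['140:[ 594 -260  235]', '150:[ 563 -312  137]', '160:[ 573 -312  100]', '170:[ 607 -278  107]', '180:[ 619 -273   74]', '190:[ 645 -249   69]']
260 ['140:[ 500 -332  118]', '150:[ 541 -292  130]', '160:[ 563 -274  116]', '170:[ 581 -262   94]', '180:[ 599 -249   72]', '190:[ 605 -255   21]']
270 ['140:[ 471 -317  103]', '150:[ 510 -281  111]', '160:[ 536 -260  101]', '170:[ 558 -243   85]', '180:[ 560 -249   32]', '190:[ 574 -243   -2]']
280 ['140:[ 446 -296   96]', '150:[ 479 -268   94]', '160:[ 510 -241   90]', '170:[ 509 -250   34]', '180:[ 527 -238    7]', '190:[ 556 -214    2]']
290 ['140:[ 460 -237  141]', '150:[ 466 -236  102]', '160:[ 471 -236   59]', '170:[ 476 -237   12]', '180:[ 500 -218   -4]', '190:[ 533 -191   -4]']
```

View pics/c1.png

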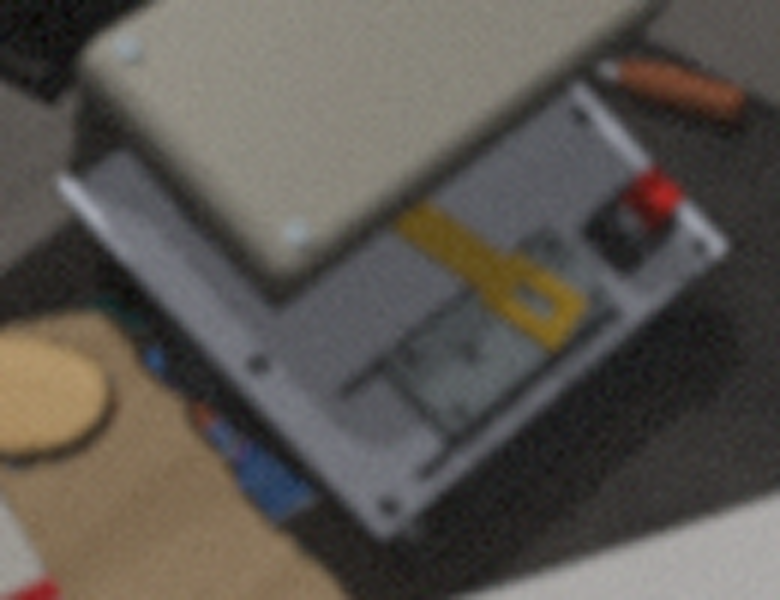

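View pics/c2.png

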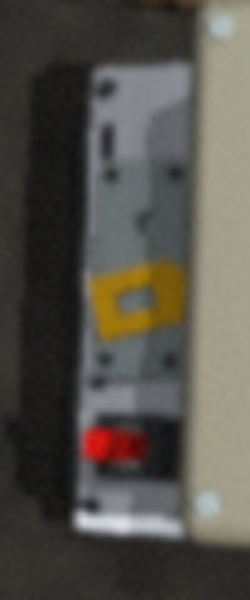

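c1 (side crop) shows the pin handle's top at about (655,192), the slot at (530,297), the index hole at about (470,350), and the deck's front corners at (725,245) and (385,535). c2 (top crop) shows the same features at (98,443), (133,300), (147,220), (75,527) and (90,65).

```bash
cat > fit.py <<'E'
from h import *
from scipy.optimize import least_squares
s=np.load("side0.npz");t=np.load("top0.npz")
S=lambda u,v:(180+(u+.5)/6-.5,110+(v+.5)/6-.5); T=lambda u,v:(375+(u+.5)/5-.5,150+(v+.5)/5-.5)
# deck plane from depth
P=[world(s,u,v) for u in range(214,246) for v in range(155,182) if True]
P+= [world(s,u,v) for u in range(266,276) for v in range(133,142)]
P=np.array(P)
rng=np.random.default_rng(0);best=None
for _ in range(500):
    q=P[rng.choice(len(P),3,0)];n=np.cross(q[1]-q[0],q[2]-q[0])
    if np.linalg.norm(n)<500: continue
    n/=np.linalg.norm(n); m=abs((P-q[0])@n)<2.5
    if best is None or m.sum()>best.sum(): best=m
Q=P[best];c=Q.mean(0);n=np.linalg.svd(Q-c)[2][2];n*=np.sign(n[2])
print("plane",len(P),best.sum(),n,np.degrees(np.arccos(n[2])),"az",np.degrees(np.arctan2(n[1],n[0])), "rms",((Q-c)@n).std())
def Rd(yaw): # yaw: dir of horizontal part of deck x
    return (Ro.from_euler("z",yaw)*Ro.from_euler("y",-np.pi/6)).as_matrix()
F=[(-121,-131,0,S(725,245),T(75,530)),(-121,131,0,S(385,535),T(90,65)),(-97,-85,72,S(655,190),T(97,443))]
def res(p):
    R=Rd(p[3]);r=[]
    for x,y,z,a,b in F:
        X=R@[x,y,z]+p[:3]; w=2 if z else 1
        r+=list(w*(proj(s,X)-a))+list(w*(proj(t,X)-b))
    r+=list(((Q[::20]-p[:3])@R[:,2])/12)
    return r
o=least_squares(res,[560,-320,100,-1.57],loss="soft_l1")
print(o.x,np.round(res(o.x)[:12],2))
R=Rd(o.x[3]);np.savez("deck.npz",R=R,o=o.x[:3])
def tri(a,b):
    def f(X): return np.r_[proj(s,X)-a,proj(t,X)-b]
    q=least_squares(f,[560,-270,100]);return R.T@(q.x-o.x[:3]),np.round(q.fun,2)
print("hole",tri(S(470,350),T(147,220)));print("slot",tri(S(530,297),T(133,300)));print("pin",tri(S(655,190),T(97,443)))
for nm,d,px,pz in [("hole",s,S(470,350),24),("hole",t,T(147,220),24),("slot",s,S(532,297),34),("slot",t,T(133,300),34),("pin",s,S(655,190),72),("pin",t,T(97,443),72)]:
    C=d["R"].T@(-d["t"]);D=d["R"].T@ray(d,*px); X=R.T@(C-o.x[:3]);Dd=R.T@D
    print(nm,np.round(X+Dd*(pz-X[2])/Dd[2],1))
E
python3 fit.py
```

```text
plane 954 591 [0.02489163 0.50098656 0.86509703] 30.106213272997202 az 87.15558492772372 rms 1.3196009743644745
[ 548.96214298 -353.7182097   122.40289202   -1.56753045] [-3.38 -2.26  5.06 -0.33 -0.98 -0.12  0.24  0.08  2.63  2.09 -0.23  0.25]
hole (array([-83.56211419,  35.68447727,  25.16118061]), array([-0.61, -0.09, -0.43,  0.33]))
slot (array([-87.15810909,  -7.28820715,  35.33564569]), array([ 0.34,  0.05,  0.24, -0.18]))
pin (array([-93.96310532, -83.78124646,  75.74654697]), array([ 0.76,  0.09,  0.51, -0.37]))
hole [-84.9  33.9  24. ]
hole [-82.7  36.7  24. ]
slot [-86.9  -8.   34. ]
slot [-88.3  -7.6  34. ]
pin [-91.8 -84.2  72. ]
pin [-96.7 -84.7  72. ]
```

```bash
cat > fit2.py <<'E'
from fit import *
print("----")
def hsv(d): return cv2.cvtColor(d["image"],cv2.COLOR_BGR2HSV)
def pts(d,m,box):
    u0,u1,v0,v1=box
    return np.array([world(d,u,v) for v in range(v0,v1) for u in range(u0,u1) if m[v,u] and d["depth"][v,u]>0])
F2=[(-121,-131,0,S(725,245),T(75,530)),(-121,131,0,S(385,535),T(90,65))]
slotS,slotT=S(532,297),T(134,300)
def res2(p):
    R=Rd(p[3]);r=[]
    for x,y,z,a,b in F2:
        X=R@[x,y,z]+p[:3]; r+=list(.7*(proj(s,X)-a))+list(.7*(proj(t,X)-b))
    X=R@[5-105*np.cos(p[4]),20+105*np.sin(p[4]),34]+p[:3]; r+=list(1.5*(proj(s,X)-slotS))+list(1.5*(proj(t,X)-slotT))
    r+=list(((Q[::20]-p[:3])@R[:,2])/6)
    return r
o=least_squares(res2,[560,-320,100,-1.6,-.27],loss="soft_l1")
print(o.x,np.round(res2(o.x)[:12],2)); R=Rd(o.x[3]);O=o.x[:3]
for d,b,nm in((s,(270,300,128,160),"side"),(t,(385,415,225,255),"top")):
    h=hsv(d); m=((h[...,0]<8)|(h[...,0]>172))&(h[...,1]>150)&(h[...,2]>60)
    p=(pts(d,m,b)-O)@R
    print(nm,len(p),np.round(np.percentile(p,[2,10,50,90,98],axis=0),1).tolist())
    tp=p[(p[:,2]>66)]; print(" top pts",len(tp),tp.mean(0), tp.min(0),tp.max(0))
for nm,d,px,pz in [("hole",s,S(470,350),24),("hole",t,T(147,220),24),("slot",s,slotS,34),("slot",t,slotT,34)]:
    C=d["R"].T@(-d["t"]);D=d["R"].T@ray(d,*px); X=R.T@(C-O);Dd=R.T@D
    print(nm,np.round(X+Dd*(pz-X[2])/Dd[2],1))
def ov(d,nm,w,box,f):
    u0,u1,v0,v1=box; im=cv2.resize(d["image"][v0:v1,u0:u1],None,fx=f,fy=f,interpolation=cv2.INTER_CUBIC)
    def q(P): a=proj(d,R@np.array(P,float)+O); return tuple(int(round(c)) for c in ((a[0]-u0+.5)*f,(a[1]-v0+.5)*f))
    def poly(L,c): cv2.polylines(im,[np.array([q(l) for l in L])],True,c,1)
    rect=lambda x,y,hx,hy,z:[(x-hx,y-hy,z),(x+hx,y-hy,z),(x+hx,y+hy,z),(x-hx,y+hy,z)]
    poly(rect(0,0,121,131,0),(0,255,0)); poly(rect(-97,-85,18,18,36),(255,255,0)); poly(rect(-97,-85,18,18,0),(255,255,0))
    poly(rect(-97,-85,13,8,72),(255,255,255)); poly(rect(-97,-85,13,8,40),(255,255,255))
    a=o.x[4]; cs,sn=np.cos(a),np.sin(a)
    poly([(5-r*cs+w_*sn,20+r*sn+w_*cs,34) for r,w_ in((94,-6),(116,-6),(116,6),(94,6))],(255,0,255))
    return im
def show(tag):
    A=ov(s,"s",0,(180,310,110,210),4.2);B=ov(t,"t",0,(375,425,150,270),4.8)
    H=max(A.shape[0],B.shape[0]);I=np.zeros((H,A.shape[1]+B.shape[1],3),np.uint8);I[:A.shape[0],:A.shape[1]]=A;I[:B.shape[0],A.shape[1]:]=B
    cv2.imwrite(f"pics/{tag}.png",I);print(I.shape)
np.savez("deck.npz",R=R,o=O)
show("ov1")
E
python3 fit2.py|sed -n '/----/,$p'
```

```text
----
[ 546.29088556 -358.06944731  125.44114294   -1.6066754    -6.56871497] [-2.49 -1.78  3.51 -0.59 -2.61 -1.35  2.65 -0.41  1.47  1.12 -1.73  0.43]
side 44 [[-105.7, -93.2, 58.7], [-103.7, -90.8, 59.9], [-96.7, -80.8, 72.8], [-88.4, -78.3, 75.8], [-87.3, -77.7, 76.5]]
 top pts 34 [-96.59943251 -84.13219691  73.32051727] [-106.20175935  -93.47468649   66.54696757] [-86.26000917 -77.67743033  76.61707993]
top 71 [[-106.8, -95.2, 36.4], [-102.7, -93.5, 55.9], [-90.0, -87.8, 72.2], [-80.8, -81.1, 75.2], [-79.9, -79.4, 76.6]]
 top pts 57 [-91.68083867 -86.75774395  72.69640355] [-103.96047253  -93.9671804    66.20945956] [-79.36438462 -78.4365414   77.85571874]
hole [-91.4  33.   24. ]
hole [-89.3  35.9  24. ]
slot [-92.   -8.9  34. ]
slot [-92.6  -8.8  34. ]
(576, 786, 3)
```

View pics/ov1.png

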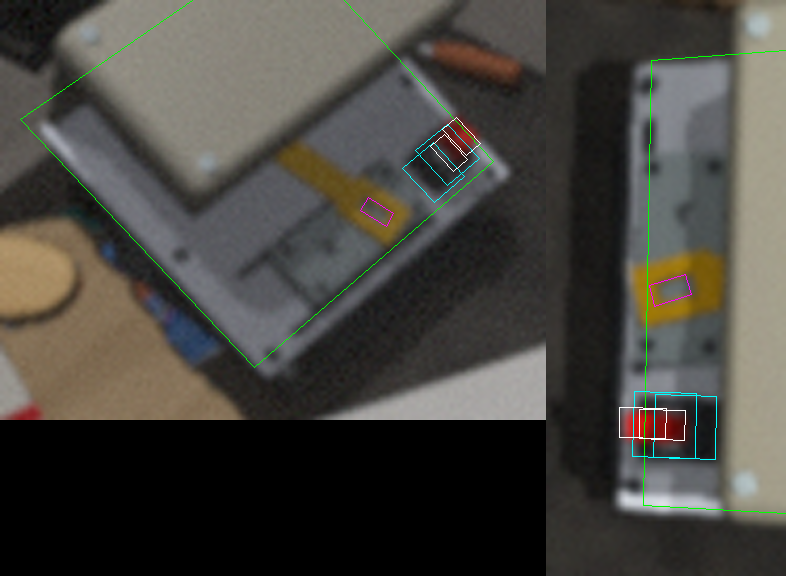

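Side and top disagree by about ±2.5 mm along deck x. The deck's visible edge is probably a flange, so I'll refit on the pin and slot, then write a helper that plans the rows.

```bash
cat > fit3.py <<'E'
from fit2 import *
import fit2
print("=====")
X=R@[-97,-85,72]+O
pS=proj(s,X)+np.array([6,2])/4.2; pT=proj(t,X)+np.array([10,3])/4.8
yaw0=fit2.o.x[3]
def r3(p):
    R=Rd(p[3]);r=[]
    X=R@[-97,-85,72]+p[:3]; r+=list(proj(s,X)-pS)+list(proj(t,X)-pT)
    X=R@[5-105*np.cos(p[4]),20+105*np.sin(p[4]),34]+p[:3]; r+=list(proj(s,X)-slotS)+list(proj(t,X)-slotT)
    r+=list(((Q[::20]-p[:3])@R[:,2])/12)+[(p[3]-yaw0)/.02]
    return r
o=least_squares(r3,[*fit2.o.x[:4],-.285])
print(o.x,np.round(o.fun[:8],2),o.fun[-1]); R=Rd(o.x[3]);O=o.x[:3];np.savez("deck.npz",R=R,o=O)
for nm,d,px,pz in [("hole",s,S(470,350),24),("hole",t,T(147,220),24),("slot",s,slotS,34),("slot",t,slotT,34)]:
    C=d["R"].T@(-d["t"]);D=d["R"].T@ray(d,*px); X=R.T@(C-O);Dd=R.T@D
    print(nm,np.round(X+Dd*(pz-X[2])/Dd[2],1))
E
python3 fit3.py|sed -n '/=====/,$p'
cat > plan.py <<'E'
from h import *
from bench import arm
D=np.load("deck.npz");DR,DO=D["R"],D["o"]
TR=DR@np.diag([1,-1,-1.])   # tool axes: x=deck x, z=-deck z
def deckp(p): return DR@np.array(p,float)+DO
def plan(P,Rt,N,st=None):
    st=st or arm.read_state(); R0=Ro.from_quat(st["ee_rot"]); p=R0.inv().apply(np.array(P)-st["position"])
    w=(R0.inv()*Ro.from_matrix(Rt)).as_rotvec()/N
    A=sum(Ro.from_rotvec(w*k).as_matrix() for k in range(N))
    print("rows",N,"travel m",np.round(np.linalg.solve(A,p)/1000,5).tolist(),"rot",np.round(w,5).tolist())
def where():
    st=arm.read_state();print("t",round(st["clock"],2),"deck",np.round(DR.T@(st["position"]-DO),1),"world",np.round(st["position"],1),"err",np.round((Ro.from_quat(st["ee_rot"]).inv()*Ro.from_matrix(TR)).as_rotvec(),3),"F deck",np.round(DR.T@st["contact_force"],1),"w",round(st["gripper_width"],1),"j",np.round(st["joints"],2))
E
python3 - <<'E'
from plan import *
print(deckp([-97,-85,130]),deckp([-97,-85,44]))
where()
dn=Ro.from_quat(arm.read_state()["ee_rot"]).as_matrix()
print(dn)
plan([470,150,300],dn,14)
E
```

```text
=====
[ 5.44063264e+02 -3.60751337e+02  1.26243577e+02 -1.60978872e+00
 -2.63842928e-01] [-1.66 -1.33 -1.07  0.09  0.37  0.39 -0.29  0.17] -0.15566588263957737
hole [-94.2  34.5  24. ]
hole [-92.5  37.9  24. ]
slot [-94.7  -7.4  34. ]
slot [-95.6  -6.9  34. ]
[ 464.93644157 -208.54661876  190.32687964] [ 463.26019362 -251.51393416  115.84869492]
t 0.1 deck [-742.4 -321.6  548.8] world [258.5 568.5 230.3] err [-0.308  0.459  1.155] F deck [-0.3 -0.3  0.2] w 85.5 j [ 1.4   0.39  0.01 -0.   -1.19 -0.26]
[[ 9.10233186e-01 -4.14095448e-01 -7.11870963e-04]
 [-4.14096037e-01 -9.10231230e-01 -1.89189093e-03]
 [ 1.35456237e-04  2.01684485e-03 -9.99997957e-01]]
rows 14 travel m [0.02613, 0.02096, -0.00493] rot [-0.0, 0.0, 0.0]
```

{"op": "play_rows", "data": {
  "travel": [
    [0.031, 0.0245, -0.0058],
    [0.031, 0.0245, -0.0058],
    [0.031, 0.0245, -0.0058],
    [0.031, 0.0245, -0.0058],
    [0.031, 0.0245, -0.0058],
    [0.031, 0.0245, -0.0058],
    [0.031, 0.0245, -0.0058],
    [0.031, 0.0245, -0.0058],
    [0.031, 0.0245, -0.0058],
    [0.031, 0.0245, -0.0058],
    [0.031, 0.0245, -0.0058],
    [0.031, 0.0245, -0.0058]
  ],
  "rotation": [
    [0, 0, 0],
    [0, 0, 0],
    [0, 0, 0],
    [0, 0, 0],
    [0, 0, 0],
    [0, 0, 0],
    [0, 0, 0],
    [0, 0, 0],
    [0, 0, 0],
    [0, 0, 0],
    [0, 0, 0],
    [0, 0, 0]
  ],
  "grip": [1, 1, 1, 1, 1, 1, 1, 1, 1, 1, 1, 1]
}}

```text
clock: 1.1
position: [475.8, 145.4, 301.1]
ee_rot: [0.977, -0.212, -0.0, -0.0]
contact_force: [1.7, 1.0, -0.3]
gripper_width: 85.3
```

```bash
python3 - <<'E'
from plan import *
where(); plan(deckp([-97,-85,130])+[0,20,20],TR,20)
E
```

```text
t 1.1 deck [-348.3  -88.   402.9] world [475.8 145.4 301.1] err [-0.309  0.461  1.155] F deck [-1.   1.6  0.2] w 85.3 j [ 0.62  0.12 -0.17 -0.   -1.28  0.52]
rows 20 travel m [0.01292, 0.0097, 0.00856] rot [-0.01546, 0.02304, 0.05775]
```

{"op": "play_rows", "data": {
  "travel": [
    [0.0129, 0.0097, 0.0086],
    [0.0129, 0.0097, 0.0086],
    [0.0129, 0.0097, 0.0086],
    [0.0129, 0.0097, 0.0086],
    [0.0129, 0.0097, 0.0086],
    [0.0129, 0.0097, 0.0086],
    [0.0129, 0.0097, 0.0086],
    [0.0129, 0.0097, 0.0086],
    [0.0129, 0.0097, 0.0086],
    [0.0129, 0.0097, 0.0086],
    [0.0129, 0.0097, 0.0086],
    [0.0129, 0.0097, 0.0086]
  ],
  "rotation": [
    [-0.0155, 0.023, 0.0578],
    [-0.0155, 0.023, 0.0578],
    [-0.0155, 0.023, 0.0578],
    [-0.0155, 0.023, 0.0578],
    [-0.0155, 0.023, 0.0578],
    [-0.0155, 0.023, 0.0578],
    [-0.0155, 0.023, 0.0578],
    [-0.0155, 0.023, 0.0578],
    [-0.0155, 0.023, 0.0578],
    [-0.0155, 0.023, 0.0578],
    [-0.0155, 0.023, 0.0578],
    [-0.0155, 0.023, 0.0578]
  ],
  "grip": [1, 1, 1, 1, 1, 1, 1, 1, 1, 1, 1, 1]
}}

```text
clock: 2.1
position: [513.3, -52.1, 226.5]
ee_rot: [0.833, -0.528, 0.112, 0.118]
contact_force: [-0.4, 0.5, 0.1]
gripper_width: 85.2
```

```bash
python3 - <<'E'
from plan import *
where(); plan(deckp([-97,-85,130]),TR,10)
E
```

```text
t 2.1 deck [-215.9  -42.7  240.5] world [513.3 -52.1 226.5] err [-0.121  0.183  0.459] F deck [-0.4 -0.4  0.4] w 85.2 j [ 0.39  0.18 -0.47  0.38 -1.02 -0.16]
rows 10 travel m [0.01154, 0.00792, 0.00948] rot [-0.01214, 0.01833, 0.04587]
```

{"op": "play_rows", "data": {
  "travel": [
    [0.0115, 0.0079, 0.0095],
    [0.0115, 0.0079, 0.0095],
    [0.0115, 0.0079, 0.0095],
    [0.0115, 0.0079, 0.0095],
    [0.0115, 0.0079, 0.0095],
    [0.0115, 0.0079, 0.0095],
    [0.0115, 0.0079, 0.0095],
    [0.0115, 0.0079, 0.0095],
    [0.0115, 0.0079, 0.0095],
    [0.0115, 0.0079, 0.0095],
    [0, 0, 0]
  ],
  "rotation": [
    [-0.012, 0.0183, 0.0459],
    [-0.012, 0.0183, 0.0459],
    [-0.012, 0.0183, 0.0459],
    [-0.012, 0.0183, 0.0459],
    [-0.012, 0.0183, 0.0459],
    [-0.012, 0.0183, 0.0459],
    [-0.012, 0.0183, 0.0459],
    [-0.012, 0.0183, 0.0459],
    [-0.012, 0.0183, 0.0459],
    [-0.012, 0.0183, 0.0459],
    [0, 0, 0]
  ],
  "grip": [1, 1, 1, 1, 1, 1, 1, 1, 1, 1, 1]
}}

```text
clock: 3.02
position: [463.4, -209.0, 188.9]
ee_rot: [-0.67, 0.696, -0.178, -0.187]
contact_force: [0.1, 0.1, 0.6]
gripper_width: 85.5
```

```bash
python3 - <<'E'
from plan import *
from bench import optics
where(); plan(deckp([-97,-85,46]),TR,6)
I=[]
st=arm.read_state();p=st["position"];Z=Ro.from_quat(st["ee_rot"]).as_matrix()[:,2]
for n,b,f in(("side",(240,330,80,180),5),("top",(370,440,190,290),5)):
    d=optics.get_image(n);np.savez(n+"1.npz",**d);u0,u1,v0,v1=b
    im=cv2.resize(d["image"][v0:v1,u0:u1],None,fx=f,fy=f,interpolation=cv2.INTER_CUBIC)
    for X,c in((p,(0,255,0)),(p+Z*86,(255,255,0)),(p+Z*58,(255,255,255))):
        a=proj(d,X);cv2.circle(im,(int((a[0]-u0+.5)*f),int((a[1]-v0+.5)*f)),3,c,1)
    I.append(im)
cv2.imwrite("pics/ap1.png",np.hstack(I))
E
```

```text
t 3.02 deck [-97.3 -86.5 128.5] world [ 463.4 -209.   188.9] err [0.002 0.001 0.   ] F deck [0.2 0.1 0.6] w 85.5 j [ 0.14  0.21 -0.69  0.68 -0.9  -0.67]
rows 6 travel m [5e-05, -0.00028, 0.01375] rot [0.0004, 0.00017, 8e-05]
```

View pics/ap1.png

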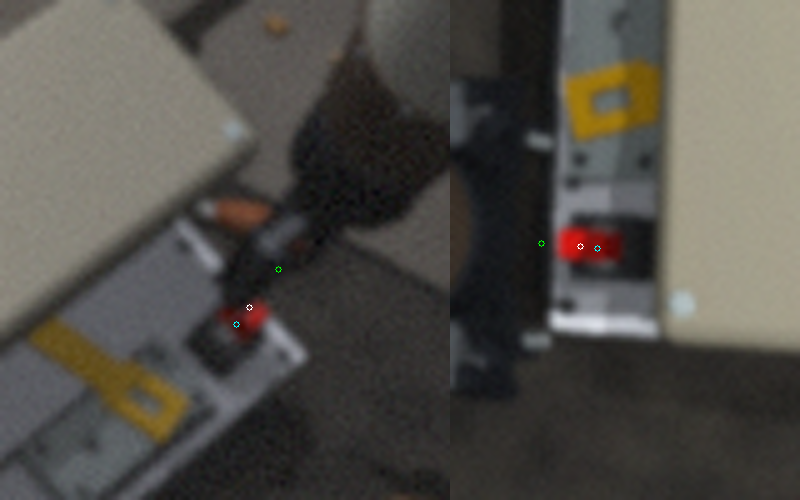

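{"op": "play_rows", "data": {
  "travel": [
    [0, -0.0005, 0.0138],
    [0, -0.0005, 0.0138],
    [0, -0.0005, 0.0138],
    [0, 0, 0.0138],
    [0, 0, 0.0138],
    [0, 0, 0.009],
    [0, 0, 0.0045],
    [0, 0, 0]
  ],
  "rotation": [
    [0, 0, 0],
    [0, 0, 0],
    [0, 0, 0],
    [0, 0, 0],
    [0, 0, 0],
    [0, 0, 0],
    [0, 0, 0],
    [0, 0, 0]
  ],
  "grip": [0.5, 0.5, 0.5, 0.5, 0.5, 0.5, 0.5, 0.5]
}}

```text
clock: 3.78
position: [466.1, -248.6, 118.3]
ee_rot: [-0.671, 0.695, -0.179, -0.185]
contact_force: [-0.6, -0.3, -0.3]
gripper_width: 42.9
```

```bash
python3 - <<'E'
from plan import *
from bench import optics
where()
I=[]
for n,b,f in(("side",(240,330,90,180),5),("top",(370,440,200,290),5)):
    d=optics.get_image(n);u0,u1,v0,v1=b
    I.append(cv2.resize(d["image"][v0:v1,u0:u1],None,fx=f,fy=f,interpolation=cv2.INTER_CUBIC))
cv2.imwrite("pics/ap2.png",np.hstack(I))
E
```

```text
t 3.78 deck [-98.4 -82.2  47.6] world [ 466.1 -248.6  118.3] err [-0.002  0.002  0.003] F deck [ 0.2 -0.6 -0.4] w 42.9 j [-0.    0.31 -0.8   0.89 -0.69 -0.8 ]
```

View pics/ap2.png

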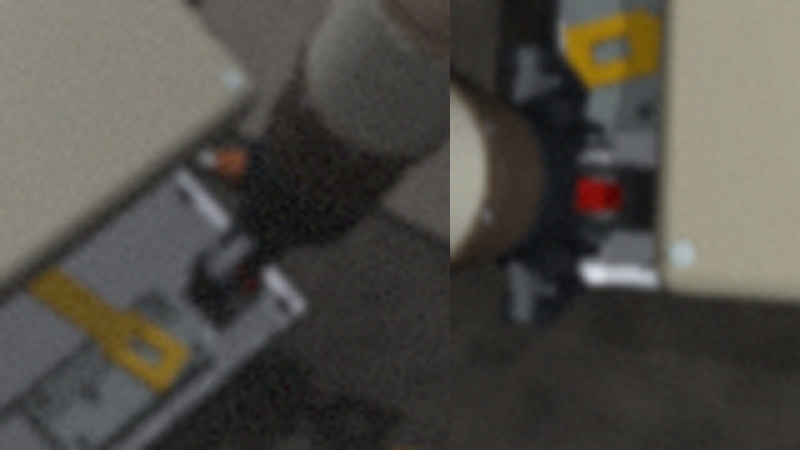

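The fingers straddle the red handle, which shows at (598,193) in the top half with the tips at about rows 155 and 240. Now I'll close them.

{"op": "play_rows", "data": {
  "travel": [
    [0, 0, 0.002],
    [0, 0, 0],
    [0, 0, 0],
    [0, 0, 0],
    [0, 0, 0],
    [0, 0, 0]
  ],
  "rotation": [
    [0, 0, 0],
    [0, 0, 0],
    [0, 0, 0],
    [0, 0, 0],
    [0, 0, 0],
    [0, 0, 0]
  ],
  "grip": [0.5, 0, 0, 0, 0, 0]
}}

```text
clock: 4.38
position: [464.9, -249.6, 117.6]
ee_rot: [-0.67, 0.695, -0.18, -0.186]
contact_force: [-4.3, 4.8, 4.9]
gripper_width: 15.2
```

```bash
python3 -c "
from plan import *
where();print(arm.read_state()['wrist_torque'])"
```

```text
t 4.38 deck [-97.8 -83.4  46.5] world [ 464.9 -249.6  117.6] err [-0.001  0.001  0.002] F deck [-1.6 -4.4  6.6] w 15.2 j [-0.    0.31 -0.8   0.9  -0.69 -0.81]
[ 1.35358433  1.11561614 -0.69239533]
```

{"op": "play_rows", "data": {
  "travel": [
    [0, 0.001, -0.001],
    [0, 0, -0.003],
    [0, 0, -0.004],
    [0, 0, 0]
  ],
  "rotation": [
    [0, 0, 0],
    [0, 0, 0],
    [0, 0, 0],
    [0, 0, 0]
  ],
  "grip": [0, 0, 0, 0]
}}

```text
clock: 4.72
position: [465.0, -245.5, 124.6]
ee_rot: [-0.67, 0.696, -0.18, -0.185]
contact_force: [-1.8, -0.3, 0.9]
gripper_width: 14.9
```

```bash
python3 -c "
from plan import *
where();print(arm.read_state()['wrist_torque'])"
```

```text
t 4.72 deck [-97.9 -83.5  54.6] world [ 465.  -245.5  124.6] err [-0.003  0.001  0.001] F deck [ 0.8 -1.8  0.5] w 14.9 j [ 0.01  0.3  -0.79  0.87 -0.71 -0.79]
[ 0.91160972  0.47907731 -0.36441291]
```

{"op": "play_rows", "data": {
  "travel": [
    [0, 0, -0.01],
    [0, 0, -0.012],
    [0, 0, -0.012],
    [0, 0, -0.008],
    [0, 0, 0],
    [0, -0.013, 0],
    [0, -0.013, 0],
    [0, -0.013, 0],
    [0, -0.013, 0],
    [0, -0.013, 0],
    [0, -0.0126, 0],
    [0, 0, 0]
  ],
  "rotation": [
    [0, 0, 0],
    [0, 0, 0],
    [0, 0, 0],
    [0, 0, 0],
    [0, 0, 0],
    [0, 0, 0],
    [0, 0, 0],
    [0, 0, 0],
    [0, 0, 0],
    [0, 0, 0],
    [0, 0, 0],
    [0, 0, 0]
  ],
  "grip": [0, 0, 0, 0, 0, 0, 0, 0, 0, 0, 0, 0]
}}

```text
clock: 5.72
position: [545.6, -227.4, 159.9]
ee_rot: [-0.671, 0.695, -0.18, -0.185]
contact_force: [-0.1, 0.6, 0.1]
gripper_width: 15.0
```

```bash
cat > look.py <<'E'
from plan import *
from bench import optics
import sys
def look(name):
    where(); I=[]
    st=arm.read_state();p=st["position"];M=Ro.from_quat(st["ee_rot"]).as_matrix()
    for n,b,f in(("side",(225,315,100,200),5),("top",(375,435,165,265),5)):
        d=optics.get_image(n);u0,u1,v0,v1=b;np.savez(f"{name}_{n}.npz",**d)
        im=cv2.resize(d["image"][v0:v1,u0:u1],None,fx=f,fy=f,interpolation=cv2.INTER_CUBIC)
        I.append(im)
    cv2.imwrite(f"pics/{name}.png",np.hstack(I))
if __name__=="__main__": look(sys.argv[1])
E
python3 look.py sl1
```

```text
t 5.72 deck [-98.6  -3.6  95.8] world [ 545.6 -227.4  159.9] err [-0.004  0.002  0.002] F deck [-0.5 -0.1  0.4] w 15.0 j [ 0.08  0.37 -0.55  0.71 -0.86 -0.64]
```

View pics/sl1.png

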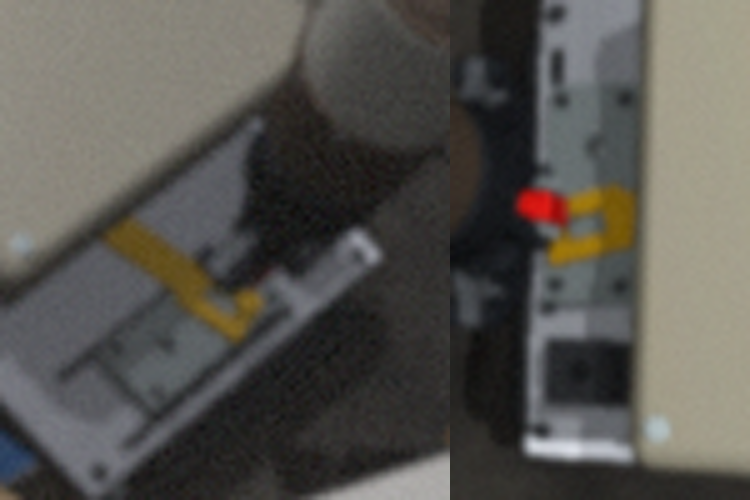

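```bash
python3 - <<'E'
from plan import *
def hit(d,px,z):
    C=d["R"].T@(-d["t"]);X=DR.T@(C-DO);V=DR.T@(d["R"].T@ray(d,*px));return np.round((X+V*(z-X[2])/V[2]),1)
d=np.load("sl1_top.npz")
c=lambda u,v:(375+(u-450+.5)/5-.5,165+(v+.5)/5-.5)
print("socket",hit(d,c(582,372),36),"slot",hit(d,c(589,223),34),"hole",hit(d,c(595,146),24),"pin top",hit(d,c(540,206),121))
# slot: hue segmentation of arm, hole as inner contour
h=cv2.cvtColor(cv2.resize(d["image"][165:265,375:435],None,fx=8,fy=8,interpolation=cv2.INTER_CUBIC),cv2.COLOR_BGR2HSV)
d0=np.load("top0.npz")
for n,d,b in(("top",np.load("top0.npz"),(375,165)),("side",np.load("side0.npz"),(225,140))):
    im=cv2.resize(d["image"][b[1]:b[1]+60,b[0]:b[0]+60],None,fx=8,fy=8,interpolation=cv2.INTER_CUBIC)
    h=cv2.cvtColor(im,cv2.COLOR_BGR2HSV);m=((h[...,0]>15)&(h[...,0]<35)&(h[...,1]>140)).astype(np.uint8)
    cs,hi=cv2.findContours(m,cv2.RETR_CCOMP,cv2.CHAIN_APPROX_NONE)
    for k,(q,g) in enumerate(zip(cs,hi[0])):
        M=cv2.moments(q)
        if M["m00"]>60 and g[3]>=0:
            px=(b[0]+(M["m10"]/M["m00"]+.5)/8-.5,b[1]+(M["m01"]/M["m00"]+.5)/8-.5);print(n,M["m00"]/64,px,hit(d,px,34),hit(d,px,30))
S_=[arm.read_state()["position"] for _ in range(5)];print(np.ptp(S_,axis=0))
E
```

```text
socket [-94.3 -85.8  36. ] slot [-92.8  -5.9  34. ] hole [-93.6  37.3  24. ] pin top [-89.4  -6.  121. ]
top 33.140625 (401.8310938236681, 209.65607810781077) [-94.4  -7.1  34. ] [-95.7  -6.7  30. ]
side 32.109375 (268.50979318734795, 159.76676804541768) [-96.9  -6.4  34. ] [-96.4  -8.3  30. ]
[0. 0. 0.]
```

{"op": "play_rows", "data": {
  "travel": [
    [0.001, 0.001, 0.007],
    [0, 0, 0.007],
    [0, 0, 0.004],
    [0, 0, 0.003],
    [0, 0, 0.003],
    [0, 0, 0]
  ],
  "rotation": [
    [0, 0, 0],
    [0, 0, 0],
    [0, 0, 0],
    [0, 0, 0],
    [0, 0, 0],
    [0, 0, 0]
  ],
  "grip": [0, 0, 0, 0, 0, 0]
}}

```text
clock: 6.32
position: [541.5, -240.6, 139.7]
ee_rot: [-0.671, 0.696, -0.179, -0.185]
contact_force: [0.4, -0.2, -0.6]
gripper_width: 15.2
```

```bash
python3 -c "
from plan import *
where();print(arm.read_state()['wrist_torque'])"
```

```text
t 6.32 deck [-97.2  -7.2  71.6] world [ 541.5 -240.6  139.7] err [-0.002  0.002  0.002] F deck [-0.2  0.4 -0.6] w 15.2 j [ 0.04  0.39 -0.58  0.76 -0.8  -0.68]
[ 1.03367050e+00 -4.99711694e-02  4.34046794e-04]
```

{"op": "play_rows", "data": {
  "travel": [
    [0, 0, 0.0015],
    [0, 0, 0.0015],
    [0, 0, 0.001],
    [0, 0, 0.001],
    [0, 0, 0]
  ],
  "rotation": [
    [0, 0, 0],
    [0, 0, 0],
    [0, 0, 0],
    [0, 0, 0],
    [0, 0, 0]
  ],
  "grip": [0, 0, 0, 0, 0]
}}

```text
clock: 6.73
position: [541.8, -242.8, 135.8]
ee_rot: [-0.671, 0.695, -0.18, -0.185]
contact_force: [-0.4, 0.8, -0.3]
gripper_width: 14.9
```

```bash
python3 -c "
from plan import *
where();print(arm.read_state()['wrist_torque'])"
```

```text
t 6.73 deck [-97.3  -6.8  67.2] world [ 541.8 -242.8  135.8] err [-0.003  0.002  0.002] F deck [-0.8 -0.4  0.1] w 14.9 j [ 0.04  0.39 -0.59  0.77 -0.79 -0.68]
[ 1.09195206 -0.01417284 -0.02831377]
```

{"op": "play_rows", "data": {
  "travel": [
    [-0.001, -0.004, 0],
    [-0.001, -0.004, 0],
    [-0.001, -0.004, 0],
    [0, -0.004, 0],
    [0, -0.004, 0],
    [0, -0.004, 0],
    [0.001, -0.004, 0],
    [0.001, -0.004, 0],
    [0.001, -0.004, 0],
    [0.001, -0.003, 0],
    [0, 0, 0],
    [0, 0, 0]
  ],
  "rotation": [
    [0, 0, 0],
    [0, 0, 0],
    [0, 0, 0],
    [0, 0, 0],
    [0, 0, 0],
    [0, 0, 0],
    [0, 0, 0],
    [0, 0, 0],
    [0, 0, 0],
    [0, 0, 0],
    [0, 0, 0],
    [0, 0, 0]
  ],
  "grip": [0, 0, 0, 0, 0, 0, 0, 0, 0, 0, 0, 0]
}}

```text
clock: 7.73
position: [580.2, -244.2, 135.1]
ee_rot: [-0.671, 0.696, -0.178, -0.185]
contact_force: [-6.0, 4.3, 0.2]
gripper_width: 15.1
```

```bash
python3 look.py sw1
```

```text
t 7.73 deck [-97.6  31.5  66.6] world [ 580.2 -244.2  135.1] err [-0.001  0.003  0.003] F deck [-3.4 -6.2  2.2] w 15.1 j [ 0.04  0.45 -0.49  0.74 -0.83 -0.64]
```

View pics/sw1.png

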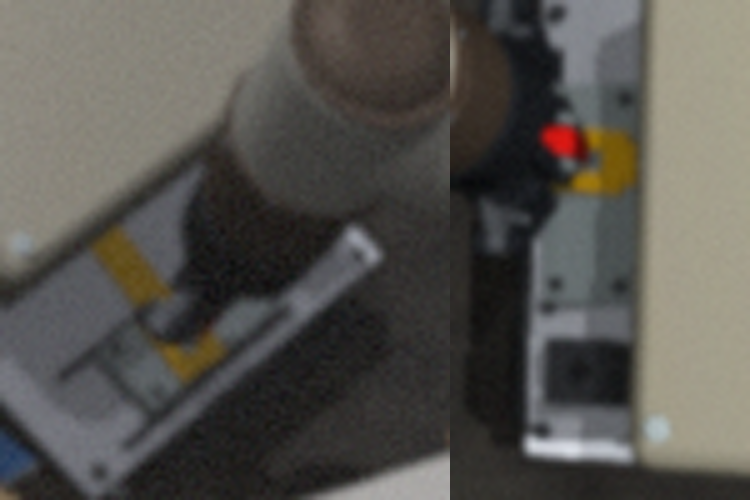

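The arm has swung with the pin: in the side half it lies under the fingers at about (190,350). Next I press lightly and feel for the hole.

{"op": "play_rows", "data": {
  "travel": [
    [0, 0, 0.001],
    [0, 0, 0.001],
    [0, 0, 0]
  ],
  "rotation": [
    [0, 0, 0],
    [0, 0, 0],
    [0, 0, 0]
  ],
  "grip": [0, 0, 0]
}}

```text
clock: 8.08
position: [580.0, -245.2, 134.4]
ee_rot: [-0.671, 0.696, -0.179, -0.186]
contact_force: [-7.4, 7.2, 4.7]
gripper_width: 15.2
```

```bash
python3 -c "
from plan import *
where();print(arm.read_state()['wrist_torque'])"
```

```text
t 8.08 deck [-97.1  31.5  65.5] world [ 580.  -245.2  134.4] err [-0.001  0.002  0.002] F deck [-3.6 -7.7  7.5] w 15.2 j [ 0.04  0.45 -0.49  0.74 -0.82 -0.64]
[ 2.09647372  2.1820493  -1.25987995]
```

{"op": "play_rows", "data": {
  "travel": [
    [0, -0.001, 0],
    [0, -0.001, 0],
    [0, 0, 0]
  ],
  "rotation": [
    [0, 0, 0],
    [0, 0, 0],
    [0, 0, 0]
  ],
  "grip": [0, 0, 0]
}}

```text
clock: 8.33
position: [580.8, -245.4, 134.5]
ee_rot: [-0.67, 0.696, -0.178, -0.187]
contact_force: [-10.6, 8.8, 6.9]
gripper_width: 15.0
```

```bash
python3 -c "
from plan import *
where()"
```

```text
t 8.33 deck [-96.9  32.2  65.5] world [ 580.8 -245.4  134.5] err [0.002 0.001 0.002] F deck [ -3.8 -11.   10.2] w 15.0 j [ 0.04  0.45 -0.49  0.74 -0.83 -0.64]
```

{"op": "play_rows", "data": {
  "travel": [
    [0, -0.001, 0],
    [0, -0.001, 0],
    [0, 0, 0]
  ],
  "rotation": [
    [0, 0, 0],
    [0, 0, 0],
    [0, 0, 0]
  ],
  "grip": [0, 0, 0]
}}

```text
clock: 8.58
position: [583.0, -245.8, 134.5]
ee_rot: [-0.67, 0.696, -0.178, -0.187]
contact_force: [-8.9, 4.5, 5.6]
gripper_width: 15.0
```

```bash
python3 -c "
from plan import *
where()"
```

```text
t 8.58 deck [-96.7  34.4  65.4] world [ 583.  -245.8  134.5] err [0.001 0.001 0.002] F deck [-0.8 -9.1  6.9] w 15.0 j [ 0.04  0.46 -0.48  0.74 -0.83 -0.64]
```

{"op": "play_rows", "data": {
  "travel": [
    [0, -0.001, 0.0005],
    [0, -0.0005, 0],
    [0, 0, 0]
  ],
  "rotation": [
    [0, 0, 0],
    [0, 0, 0],
    [0, 0, 0]
  ],
  "grip": [0, 0, 0]
}}

```text
clock: 8.83
position: [584.6, -246.4, 134.1]
ee_rot: [-0.67, 0.696, -0.179, -0.187]
contact_force: [-7.7, 2.8, 4.1]
gripper_width: 14.8
```

```bash
python3 -c "
from plan import *
where()"
```

```text
t 8.83 deck [-96.4  36.1  64.7] world [ 584.6 -246.4  134.1] err [0.001 0.001 0.002] F deck [-0.1 -7.8  4.8] w 14.8 j [ 0.03  0.46 -0.48  0.74 -0.83 -0.64]
```

{"op": "play_rows", "data": {
  "travel": [
    [0, -0.001, 0],
    [0, -0.0005, 0],
    [0, 0, 0]
  ],
  "rotation": [
    [0, 0, 0],
    [0, 0, 0],
    [0, 0, 0]
  ],
  "grip": [0, 0, 0]
}}

```text
clock: 9.08
position: [586.2, -246.7, 134.1]
ee_rot: [-0.67, 0.696, -0.179, -0.187]
contact_force: [-8.0, 2.4, 4.2]
gripper_width: 15.0
```

```bash
python3 -c "
from plan import *
where()"
```

```text
t 9.08 deck [-96.1  37.6  64.6] world [ 586.2 -246.7  134.1] err [0.001 0.001 0.002] F deck [ 0.3 -8.1  4.7] w 15.0 j [ 0.03  0.46 -0.47  0.74 -0.83 -0.63]
```

{"op": "play_rows", "data": {
  "travel": [
    [0, 0, 0.001],
    [0, 0, 0.001],
    [0, 0, 0]
  ],
  "rotation": [
    [0, 0, 0],
    [0, 0, 0],
    [0, 0, 0]
  ],
  "grip": [0, 0, 0]
}}

```text
clock: 9.33
position: [586.1, -247.5, 131.8]
ee_rot: [-0.67, 0.696, -0.178, -0.187]
contact_force: [-7.6, 3.3, 3.0]
gripper_width: 14.8
```

```bash
python3 -c "
from plan import *
where()"
```

```text
t 9.33 deck [-96.6  37.6  62.2] world [ 586.1 -247.5  131.8] err [0.001 0.002 0.002] F deck [-1.  -7.7  4.1] w 14.8 j [ 0.03  0.46 -0.48  0.74 -0.83 -0.64]
```

{"op": "play_rows", "data": {
  "travel": [
    [0, 0, 0.002],
    [0, 0, 0.002],
    [0, 0, 0.002],
    [0, 0, 0.002],
    [0, 0, 0]
  ],
  "rotation": [
    [0, 0, 0],
    [0, 0, 0],
    [0, 0, 0],
    [0, 0, 0],
    [0, 0, 0]
  ],
  "grip": [0, 0, 0, 0, 0]
}}

```text
clock: 9.75
position: [586.3, -251.6, 124.8]
ee_rot: [-0.67, 0.696, -0.179, -0.186]
contact_force: [-5.7, 1.0, 1.2]
gripper_width: 15.0
```

```bash
python3 -c "
from plan import *
where()"
```

```text
t 9.75 deck [-96.6  38.   54.1] world [ 586.3 -251.6  124.8] err [0.    0.002 0.002] F deck [-0.1 -5.7  1.4] w 15.0 j [ 0.02  0.47 -0.48  0.76 -0.81 -0.65]
```

{"op": "play_rows", "data": {
  "travel": [
    [0, 0, 0.002],
    [0, 0, 0.002],
    [0, 0, 0.002],
    [0, 0, 0.002],
    [0, 0, 0.001],
    [0, 0, 0]
  ],
  "rotation": [
    [0, 0, 0],
    [0, 0, 0],
    [0, 0, 0],
    [0, 0, 0],
    [0, 0, 0],
    [0, 0, 0]
  ],
  "grip": [0, 0, 0, 0, 0, 0]
}}

```text
clock: 10.25
position: [586.2, -256.0, 117.2]
ee_rot: [-0.67, 0.696, -0.179, -0.186]
contact_force: [-6.9, 1.4, 1.9]
gripper_width: 14.8
```

```bash
python3 -c "
from plan import *
where()"
```

```text
t 10.25 deck [-96.6  38.1  45.4] world [ 586.2 -256.   117.2] err [0.    0.002 0.002] F deck [-0.  -6.9  2.3] w 14.8 j [ 0.01  0.48 -0.49  0.78 -0.79 -0.66]
```

{"op": "play_rows", "data": {
  "travel": [
    [0, 0, 0.001],
    [0, 0, 0.001],
    [0, 0, 0.001],
    [0, 0, 0]
  ],
  "rotation": [
    [0, 0, 0],
    [0, 0, 0],
    [0, 0, 0],
    [0, 0, 0]
  ],
  "grip": [0, 0, 0, 0]
}}

```text
clock: 10.58
position: [587.1, -257.1, 115.8]
ee_rot: [-0.67, 0.696, -0.18, -0.186]
contact_force: [-6.9, 5.2, 6.5]
gripper_width: 14.9
```

```bash
python3 -c "
from plan import *
where()"
```

```text
t 10.58 deck [-96.4  38.9  43.6] world [ 587.1 -257.1  115.8] err [-0.002  0.001  0.002] F deck [-1.  -7.1  8.1] w 14.9 j [ 0.01  0.48 -0.5   0.78 -0.79 -0.66]
```

{"op": "play_rows", "data": {
  "travel": [
    [0, 0, 0.001],
    [0, 0.0005, 0.0005],
    [0, 0.0005, 0],
    [0, 0, 0]
  ],
  "rotation": [
    [0, 0, 0],
    [0, 0, 0],
    [0, 0, 0],
    [0, 0, 0]
  ],
  "grip": [0, 0, 0, 0]
}}

```text
clock: 10.92
position: [587.1, -257.2, 115.8]
ee_rot: [-0.671, 0.695, -0.181, -0.185]
contact_force: [-8.2, 10.0, 10.9]
gripper_width: 15.1
```

```bash
python3 -c "
from plan import *
where()"
```

```text
t 10.92 deck [-96.3  39.   43.6] world [ 587.1 -257.2  115.8] err [-0.005  0.001  0.002] F deck [-3.  -8.6 14.3] w 15.1 j [ 0.01  0.48 -0.5   0.79 -0.78 -0.67]
```

{"op": "play_rows", "data": {
  "travel": [
    [0, 0, 0],
    [0, 0, 0],
    [0, 0, 0],
    [0, 0, -0.005],
    [0, 0, -0.012],
    [0, 0, -0.02],
    [0, 0, -0.025],
    [0, 0, -0.025],
    [0, 0, -0.03],
    [0, 0, -0.03],
    [0, 0, -0.03],
    [0, 0, 0]
  ],
  "rotation": [
    [0, 0, 0],
    [0, 0, 0],
    [0, 0, 0],
    [0, 0, 0],
    [0, 0, 0],
    [0, 0, 0],
    [0, 0, 0],
    [0, 0, 0],
    [0, 0, 0],
    [0, 0, 0],
    [0, 0, 0],
    [0, 0, 0]
  ],
  "grip": [0.5, 0.5, 0.5, 0.5, 0.5, 0.5, 0.5, 0.5, 0.5, 0.5, 0.5, 0.5]
}}

```text
clock: 11.92
position: [593.2, -167.1, 274.7]
ee_rot: [-0.671, 0.695, -0.184, -0.18]
contact_force: [1.6, -0.1, 0.6]
gripper_width: 42.6
```

```bash
python3 look.py fin; python3 - <<'E'
from plan import *
for n in("side","top"):
    d=np.load(f"fin_{n}.npz");h=cv2.cvtColor(d["image"],cv2.COLOR_BGR2HSV)
    for nm,m in(("red",((h[...,0]<8)|(h[...,0]>172))&(h[...,1]>150)&(h[...,2]>60)),("yel",(h[...,0]>15)&(h[...,0]<35)&(h[...,1]>140))):
        P=np.array([DR.T@(world(d,u,v)-DO) for v in range(130,260) for u in range(220,430) if m[v,u] and d["depth"][v,u]>0])
        P=P[(abs(P[:,0]+90)<35)&(abs(P[:,1])<90)&(P[:,2]>15)&(P[:,2]<110)]
        print(n,nm,len(P),np.round(np.percentile(P,[5,50,95],axis=0),1).tolist() if len(P) else "")
E
```

```text
t 11.92 deck [-95.   41.6 226.2] world [ 593.2 -167.1  274.7] err [-0.017  0.003 -0.   ] F deck [0.3 1.6 0.5] w 42.6 j [ 0.2   0.33 -0.26  0.56 -1.16 -0.51]
side red 44 [[-108.6, 32.2, 61.0], [-98.4, 40.5, 69.5], [-88.5, 44.7, 73.5]]
side yel 113 [[-119.3, 22.5, 32.6], [-81.4, 37.4, 35.5], [-58.5, 51.1, 39.8]]
top red 64 [[-105.8, 29.4, 54.2], [-92.6, 34.1, 69.7], [-82.6, 41.4, 73.5]]
top yel 128 [[-115.5, 18.9, 30.1], [-83.3, 27.6, 34.9], [-70.4, 48.9, 37.7]]
```

View pics/fin.png

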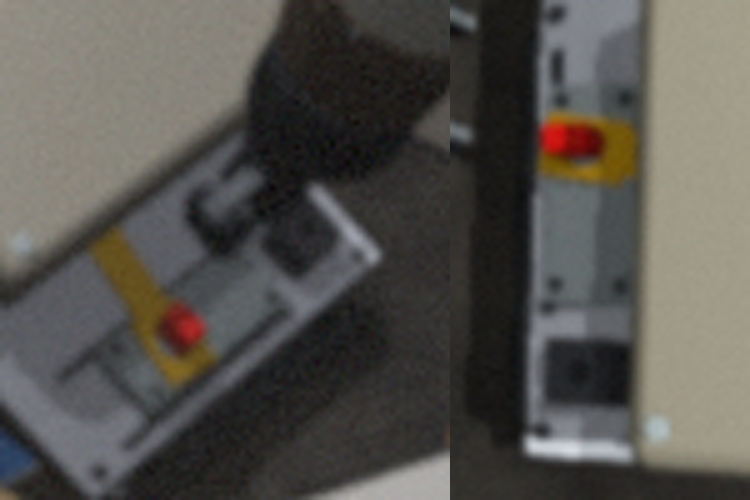

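The final picture shows the pin standing in the slot with the arm swung back (side half, pin at (182,328)) and the gripper clear. Handing in.

```bash
python3 -c "
from bench import workorder
print(workorder.job_done())"
```

```text
the job is handed in; nothing more can be done
None
```

The job is handed in. I pulled the pin, lowered it through the slot and swung the arm back. I felt for the index hole, pushed the pin home and retracted the gripper, all in about 12 s on the robot's clock.

- **Fully home:** during the push the pin stopped at a tool height of 43.6 mm; I expected 43.5 mm. Pressing further raised the force to about 14 N with no more travel. In the depth images after release, the handle's highest point was about 3 mm lower than when it sat in the socket, where fully home should read 2 mm lower.
- **Arm held back:** the picture after release shows the arm still swung back with the pin upright in its slot. I estimate the arm at about 0.42 rad, but only from image positions; the joint value could not be read.
- **Robot clear:** the gripper is open and well above the deck, and the contact force is near zero.
- **Disagreement:** the two cameras differed by roughly 2 to 6 mm on the pin's position, both before and after the job. I relied on the tool's position relative to the socket and on contact forces instead.
- **Not checked:** I took no separate measurement of the other objects on the table. The move out to the sander ran well above them, and the readings between moves showed no unexpected contact.

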